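# Roll the turned bar onto the green band

### The job

On the locksmith's bench, roll the loose metal bar along the rubber mat by pushing along its top with your fingertips, without dragging or lifting it, until it comes to rest on the green band, lying along the band. Touch it only on its top, never from the side; do not let it come onto the red band or run off the end of the mat, leave everything else on the bench where it is, and take your hand away at the end.

Things in the scene. Friction and masses are not known exactly. Their poses are not given: they have to be found in the camera images.
- bar: Loose turned aluminium cylinder, 40 mm diameter, 120 mm long, about 0.4 kg, lying on the mat. Origin at its centre on its axis, 24 mm above the bench (top at 44 mm). x runs along the cylinder, about square to the rolling direction; y and z turn as it rolls. It rolls half as far as a fingertip that drags its top, and soon stops by itself: let go at 50 mm/s it coasts 2 to 4 mm.
- witness_line (a point): Middle of the pink-red line drawn along the bar, on its surface, 20 mm from the axis. It lies on top at the start, and turns underneath as the bar rolls.
- mat: Dark rubber mat, fixed, 170 mm along its x, 300 mm along its y, 4 mm thick. Origin at the centre of its underside, at bench height. The bar rolls along the mat's y axis, either way.
- green_band: Green painted band on the mat, flat, 24 mm wide along its y (the rolling direction), 160 mm long along its x. Origin at its centre, at the mat's top face, 4 mm above the bench. Its axes are parallel to the mat's. It lies near one end of the mat, 73 to 112 mm from the bar's start; which end varies.
- red_band: Red painted band, the same as the green one, near the other end of the mat. The bar must not come onto it.
- padlock: Brass padlock standing upright with its steel shackle on top, 30 x 50 x 74 mm high, loose; leave it alone. Origin at its underside.
- plug: Small steel lock plug standing on its flange, 30 mm diameter, 34 mm high, loose; leave it alone. Origin at its underside.
- pin_jar: Small glass pin jar with a dark green cap, 44 mm diameter, 50 mm high, loose; leave it alone. Origin at its underside.
- key: Brass key lying flat, about 63 mm long, 4 mm thick, loose; leave it alone. Origin at its underside.
- screwdriver: Screwdriver with a red handle lying flat, 160 mm long, loose; leave it alone. Origin at its underside.
- oil_bottle: White oil bottle with a yellow label and a red cap, 48 mm diameter, 100 mm high, loose; leave it alone. Origin at its underside.
- pin_cup: White plastic pin cup, 60 mm diameter, 35 mm high, loose; leave it alone. Origin at its underside.

How it is judged:
On the way:
1. the bar has rolled, not slid: its drawn line has turned to the underside (below 10 mm above the bench) (height (world z) of witness_line below 0.01 m).
At the end, for the whole second after the job is handed in: The bar lies at rest on the mat with its axis over the green band (within 12 mm of the band's middle line), within 35 mm of its middle endways, and along the band within 0.25 rad (14 degrees) (y of bar in the frame of green_band between -0.012 and 0.012 m and x of bar in the frame of green_band between -0.035 and 0.035 m and angle between the x axis of bar and the x axis of green_band, either way round below 0.25 rad and height (world z) of bar between 0.021 and 0.027 m and linear speed of bar below 0.01 m/s); the robot touches nothing.
It fails at once if the bar is lifted or tipped (its centre more than 8 mm above its resting height, or its axis more than 0.25 rad from level) (height (world z) of bar above 0.032 m or angle between bar's own x axis and vertical below 1.32 rad or angle between bar's own x axis and vertical above 1.82 rad).
It fails at once if the bar is touched low on its side, not on its top (fingers touching it while the grasp point, some 19 mm above the fingertips, is lower than 46 mm above the bench, about the height of the bar's top) (contact force between the fingers and bar above 0.5 N and height (world z) of the grasp point below 0.046 m).
It fails at once if the bar is dragged or shoved along without rolling (faster than 50 mm/s while it turns slower than 0.5 rad/s) (linear speed of bar above 0.05 m/s and angular speed of bar below 0.5 rad/s).
It fails at once if the bar's axis comes over the red band, or over the end of the mat (y of bar in the frame of red_band between -0.012 and 0.012 m or y of bar in the frame of mat above 0.15 m or y of bar in the frame of mat below -0.15 m).
It fails at once if something else on the bench is moved by more than 20 mm (distance of any of padlock, plug, pin_jar, key, screwdriver, oil_bottle, pin_cup from where it was at the start of the episode above 0.02 m).
It also fails if it takes over 45 s, if anything falls off the work surface, if the arm or the gripper's body presses on something with over 40 N, if the wrist force passes 120 N, or if a joint passes its speed limit or range.

### The arm

A 7-joint arm with a two-finger parallel gripper is mounted at the origin on the work surface. World frame = base frame: x ahead of the robot, y to its left, z up, the work surface at z = 0. Lengths are in m, angles in rad, forces in N, time in s.
With the tool pointing down it reaches from about 0.425 to 0.95 m from the base axis. Payload 16.7 kg.
Tool frame: the origin (TCP) lies between the finger pads; the fingertips stand 25 mm ahead of it and the grasp point (between the pads) lies 6 mm ahead of it; z points along the fingers, y is the line along which they close (so a half turn about z gives the same grasp; the last joint's range is limited). The gripper opens to 94 mm and grips with 3 to 60 N. Pads are 16 mm wide; open, the fingers measure 119 mm over their backs; the gripper's body (75 mm by 177 mm) begins 78 mm behind the grasp point.
Start: joints at [1.169, 0.426, 0.074, 1.606, -0.034, 1.111, -0.067], TCP at [0.169, -0.654, 0.23] pointing down, gripper open.
Joint ranges: [-2.85, 2.85], [-0.5, 2.14], [-1.23, 1.37], [0.21, 2.46], [-1.02, 4.16], [0.16, 2.05], [-2.73, 2.73]. Speed limits (rad/s): [1.89, 1.89, 2.39, 2.39, 3.01, 3.01, 3.01].

### API

Orientations are given as a unit quaternion [w, x, y, z].
In Python, from station import telemetry, capture, ticket gives the robot as it stands.
- The arm moves only by the tool send_rows, never from a script. Its argument "moves" is a list of rows, each a list of 3 entries, a list of its own where there are three numbers: the shift along the tool's x, y, z in mm, then the turn, a rotation vector about the tool's x, y, z in degrees, then the gripper command: -1 is shut, 1 is fully open, values between are in proportion. In form: [[[x, y, z], [rx, ry, rz], gripper], ...]. A call has 1 to 10 rows; each row is the pose to reach, as a shift and turn from the pose commanded when the call began, along the tool's axes at that moment; what a row does not reach only later rows make up. A row lasts 1/8 s, in which the tool goes at most 62.5 mm and 10.7 degrees, less where a joint would pass 70% of its speed; a pose out of reach is approached as far as the arm can. A call with a gripper value outside its range is refused whole. The fingers move at their own pace and stop on an object; the grip force is fixed at half the most. Time passes only in rows, so rows that repeat a pose let the fingers close. It gives the time, the measured TCP pose, the force, the opening and the grip force at its end, in the units of the state.
- telemetry.sense(): the state, without advancing time (a new reading comes with each control period).
- capture(name): name is "scene" or "side" or "wrist"; returns a dict with "frame" (400x640x3 uint8, blue, green, red), "range_z" (400x640 float32, m along the optical axis (not along the pixel's ray), 0 where there is no reading), "intrinsics" (3x3 intrinsics, pixels), "view" (4x4, takes a point from world to camera coordinates). Camera axes: x right, y down, z forward; pixel columns grow to the right and rows downward; lengths in m; the calibration is good to about 2 mm. The wrist camera is an equidistant fisheye: a pixel r from the principal point sees the ray r / f radians off the axis. A picture is of the moment at which its call begins.
- ticket.job_done(): hands the job in; it is judged then, once.
The state is a dict: "clock": time; "joint_pos": joint angles; "joint_vel": joint speeds; "tau": joint torques, N m; "ee_pos": TCP position; "orientation": TCP orientation; "contact_force": force on the tool from outside, world axes, zero at the start; "wrist_torque": the same for the moment, N m; "opening": opening from 0.0 (shut) to 1.0 (fully open); "grasp_force": force on a finger pad.
Only numpy, scipy, OpenCV 4.12 (cv2) and the standard library are available. Lean on these libraries where they do the work, as an engineer would, in place of code of your own. Each camera call takes 0.05 s, during which the arm holds its last target. There are 200 camera calls.

## Working session

There is one attempt and no reset: what is moved stays moved. The work goes in short steps, Python scripts to look and compute and a tool call to move; the robot and the scene stay as the last step left them, time stands still between calls to the robot, and variables do not carry over. Pictures are saved under pics/ and viewed, at most 10 in all, crops included, and the job is handed in when it is done.

Besides the shell and the picture viewer there is one more tool, called after ">>>" as name(argument=value, ...), one argument or row to a line, values as JSON. send_rows: Moves the arm, as the interface text tells. Its arguments: {"type":"object","properties":{"moves":{"type":"array"}},"required":["moves"]}

```bash
mkdir -p pics
python3 - <<'E'
from station import telemetry, capture
import cv2,numpy as np
s=telemetry.sense();print(s['ee_pos'],s['orientation'],s['clock'],s['opening'],s['contact_force'])
for n in("scene","side"):
    c=capture(n);cv2.imwrite(f'pics/{n}0.png',c['frame']);np.savez(f'{n}0.npz',**c);print(c['intrinsics'],c['view'])
E
```

```text
[ 0.16868685 -0.65312823  0.22977219] [-6.56783861e-04  9.92024819e-01  1.26040898e-01 -1.36382039e-04] 0.0 0.9989838338905824 [ 0.04866915 -0.30285975  0.14059303]
[[492.06534719   0.         315.46527038]
 [  0.         492.06534719 199.0194899 ]
 [  0.           0.           1.        ]] [[-0.08586116  0.99616658 -0.01673357  0.05137607]
 [ 0.79818366  0.05872557 -0.59954496 -0.41490827]
 [-0.59626396 -0.06483408 -0.80016613  1.43866069]
 [ 0.          0.          0.          1.        ]]
[[367.09739573   0.         319.84917962]
 [  0.         367.09739573 204.70694394]
 [  0.           0.           1.        ]] [[ 0.90260012 -0.43021646 -0.01506048 -0.51511189]
 [-0.28920321 -0.58009544 -0.76147934  0.20700597]
 [ 0.31886443  0.69166688 -0.6480142   0.53362439]
 [ 0.          0.          0.          1.        ]]
```

View pics/scene0.png

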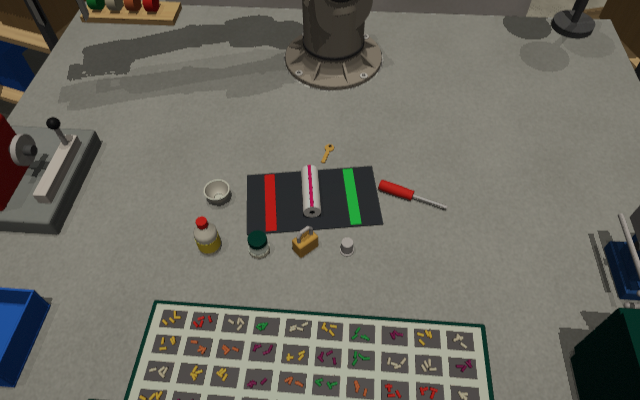

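View pics/side0.png

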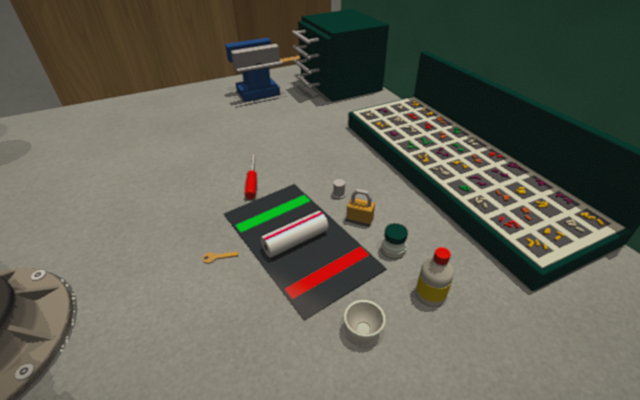

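The scene picture shows the bar at about (311,190) with its pink line on top. The green band is at (351,195), towards +y, and the red band at (270,202). In the side view, green is at (273,213), the bar at (295,235) and red at (328,272).

```bash
cat > h.py <<'E'
import cv2,numpy as np
def cast(c,px,z):
    K,V=c['intrinsics'],c['view'];R,t=V[:3,:3],V[:3,3]
    u=cv2.undistortPoints(np.float32(px).reshape(-1,1,2),K,None).reshape(-1,2)
    d=np.c_[u,np.ones(len(u))]@R; o=-R.T@t
    return o+d*((z-o[2])/d[:,2])[:,None]
def mask(c,kind):
    f=cv2.cvtColor(c['frame'],cv2.COLOR_BGR2HSV);H,S,V=[f[...,i].astype(int) for i in range(3)]
    m={'green':(abs(H-60)<15)&(S>150)&(V>90),'red':((H<5)|(H>176))&(S>190)&(V>90),'pink':(H>160)&(H<177)&(S>90)&(V>90)}[kind]
    n,l,st,ce=cv2.connectedComponentsWithStats(m.astype(np.uint8),connectivity=8)
    return l,st,ce
def rect(c,kind,z,near=None):
    l,st,ce=mask(c,kind);best=None
    for i in range(1,len(st)):
        if st[i,4]<60: continue
        ys,xs=np.nonzero(l==i);P=cast(c,np.c_[xs,ys],z)[:,:2]
        (cx,cy),(w,h),a=cv2.minAreaRect(np.float32(P*1000))
        q=P.mean(0);ev,E=np.linalg.eigh(np.cov((P-q).T));v=E[:,1]*np.sign(E[0,1])
        if 0.25<q[0]<0.9 and abs(q[1])<.9: print(kind,st[i,4],'mean',q.round(4),'rect',round(cx,1),round(cy,1),round(w,1),round(h,1),'ang',round(np.degrees(np.arctan2(v[1],v[0])),1))
E
python3 - <<'E'
from h import *
for n in('scene','side'):
    c=dict(np.load(n+'0.npz'));print(n)
    rect(c,'green',.004);rect(c,'red',.004);rect(c,'pink',.044)
E
```

```text
scene
green 619 mean [0.5089 0.0749] rect 505.2 74.3 162.1 25.0 ang 9.5
red 587 mean [ 0.5397 -0.1089] rect 536.2 -109.6 160.1 24.4 ang 9.5
red 308 mean [0.4808 0.1756] rect 480.8 175.6 79.7 26.9 ang 68.6
red 77 mean [ 0.603  -0.2551] rect 602.7 -254.9 21.5 22.7 ang -15.0
pink 144 mean [ 0.5176 -0.0179] rect 514.6 -18.4 117.4 7.5 ang 8.4
side
green 727 mean [0.4998 0.0742] rect 503.4 75.0 161.8 27.7 ang 9.6
red 207 mean [0.4912 0.1926] rect 490.9 195.8 84.9 21.6 ang 70.9
red 1039 mean [ 0.5324 -0.1094] rect 535.6 -108.8 158.8 24.5 ang 9.5
red 137 mean [ 0.7341 -0.1631] rect 733.9 -162.5 26.8 24.0 ang 44.8
pink 161 mean [ 0.5094 -0.0186] rect 511.8 -18.2 121.0 6.4 ang 8.5
```

>>> send_rows(
  moves=[
    [[49,-52,0],[0,0,1],-1],
    [[90,-95,0],[0,0,2],-1],
    [[131,-138,0],[0,0,3],-1],
    [[172,-181,0],[0,0,4],-1],
    [[213,-225,0],[0,0,5.5],-1],
    [[254,-268,0],[0,0,5.5],-1],
    [[295,-311,0],[0,0,5.5],-1],
    [[336,-355,0],[0,0,5.5],-1],
    [[377,-398,0],[0,0,5.5],-1],
    [[418,-441,0],[0,0,5.5],-1],
  ],
)

```text
clock: 1.35
ee_pos: [0.4638, -0.1202, 0.2306]
orientation: [0.0, 0.997, 0.078, 0.0]
contact_force: [0.8, -1.3, 0.6]
opening: 0.011
grasp_force: 0.0
```

>>> send_rows(
  moves=[
    [[30,-40,0],[0,0,0],-1],
    [[64,-83,40],[0,0,0],-1],
    [[64,-83,90],[0,0,0],-1],
    [[64,-83,130],[0,0,0],-1],
    [[64,-83,130],[0,0,0],-1],
    [[64,-83,130],[0,0,0],-1],
  ],
)

```text
clock: 2.1
ee_pos: [0.5142, -0.0301, 0.1018]
orientation: [0.0, 0.997, 0.078, 0.001]
contact_force: [0.4, 0.2, 0.7]
opening: 0.005
grasp_force: 0.0
```

Run:
```python
from station import telemetry, capture
import cv2
s=telemetry.sense();print(s['ee_pos'],s['orientation'],s['contact_force'])
a=capture('side')['frame'][150:330,180:440];b=capture('scene')['frame'][130:260,200:460]
cv2.imwrite('pics/c1.png',cv2.vconcat([cv2.resize(a,(600,300)),cv2.resize(b,(600,300))]))
```

```text
[ 0.51419931 -0.03012058  0.10182208] [2.35050887e-05 9.96941216e-01 7.81531021e-02 5.50505291e-04] [0.40757246 0.17951921 0.65769707]
```

View pics/c1.png

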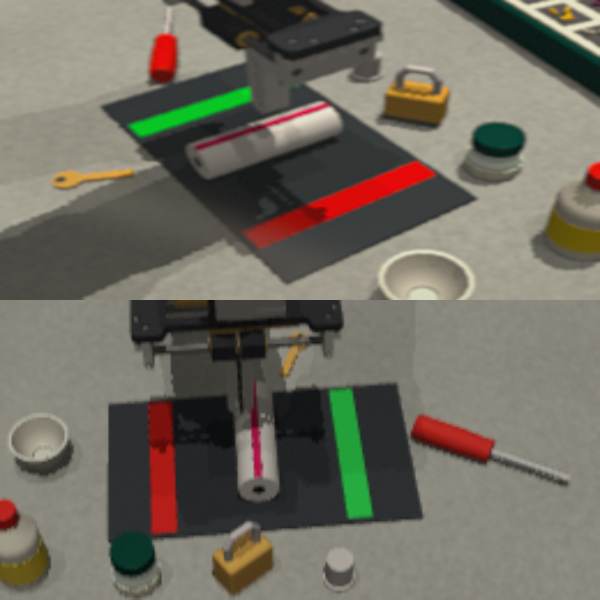

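The closed fingers stand above the middle of the bar, slightly behind its axis. The pads sit over the pink line at about (255,400) in the lower crop. Next I lower gently.

>>> send_rows(
  moves=[
    [[0,-4,20],[0,0,0],-1],
    [[0,-4,30],[0,0,0],-1],
    [[0,-4,33],[0,0,0],-1],
    [[0,-4,34],[0,0,0],-1],
    [[0,-4,34],[0,0,0],-1],
  ],
)

```text
clock: 2.82
ee_pos: [0.5132, -0.0269, 0.0678]
orientation: [0.001, 0.997, 0.078, 0.0]
contact_force: [-5.9, -2.9, 14.4]
opening: 0.004
grasp_force: 7.3
```

>>> send_rows(
  moves=[
    [[0,-4,0],[0,0,0],-1],
    [[0,-9,0],[0,0,0],-1],
    [[0,-14,0],[0,0,0],-1],
    [[0,-19,0],[0,0,0],-1],
    [[0,-24,0],[0,0,0],-1],
    [[0,-29,0],[0,0,0],-1],
    [[0,-32,0],[0,0,0],-1],
    [[0,-32,0],[0,0,0],-1],
  ],
)

```text
clock: 3.82
ee_pos: [0.5086, 0.006, 0.0681]
orientation: [0.0, 0.997, 0.078, 0.001]
contact_force: [-5.0, 2.1, 17.8]
opening: 0.005
grasp_force: 8.9
```

>>> send_rows(
  moves=[
    [[0,0,-10],[0,0,0],-1],
    [[0,8,-10],[0,0,0],-1],
    [[0,16,-10],[0,0,0],-1],
    [[0,16,-10],[0,0,0],-1],
  ],
)

```text
clock: 4.32
ee_pos: [0.5104, -0.0114, 0.0763]
orientation: [0.0, 0.997, 0.078, -0.0]
contact_force: [0.9, -0.3, 0.7]
opening: 0.009
grasp_force: 0.0
```

```bash
cat > look.py <<'E'
from h import *
from station import telemetry, capture
import sys
s=telemetry.sense();print(s['ee_pos'].round(4) if hasattr(s['ee_pos'],'round') else s['ee_pos'],s['clock'],s['contact_force'])
# bright near-white bar pixels via depth: points with z 30..50mm over the mat (mat frame)
a=np.radians(9.5);X=np.array([np.cos(a),np.sin(a)]);Y=np.array([-X[1],X[0]]);G=np.array([.504,.0746])
ims=[]
for n in('side','scene'):
    c=capture(n);K,V=c['intrinsics'],c['view'];Z=c['range_z'];v,u=np.nonzero(Z>0);z=Z[v,u]
    P=(np.c_[(u-K[0,2])/K[0,0]*z,(v-K[1,2])/K[1,1]*z,z]-V[:3,3])@V[:3,:3]
    q=np.c_[(P[:,:2]-G)@X,(P[:,:2]-G)@Y]
    for lo in (-.09,-.02,.02):
        hi={-.09:-.02,-.02:.02,.02:.09}[lo]
        k=(q[:,0]>lo)&(q[:,0]<hi)&(q[:,1]>-.13)&(q[:,1]<.05)&(P[:,2]>.039)&(P[:,2]<.047)
        if k.sum()>5: print(n,'x',lo,hi,'n',k.sum(),'top y mm',(np.median(q[k,1])*1000).round(1),'ztop',P[k,2].max().round(4),'xr',(q[k,0].min()*1000).round(),(q[k,0].max()*1000).round())
    rect(c,'pink',.044)
    ims.append(c['frame'][150:330,180:440] if n=='side' else c['frame'][130:260,200:460])
if len(sys.argv)>1: cv2.imwrite(sys.argv[1],cv2.vconcat([cv2.resize(i,(600,300)) for i in ims]))
E
python3 look.py pics/c2.png
```

```text
[ 0.5104 -0.0114  0.0763] 4.325 [ 0.8969308  -0.28048809  0.71678139]
side x -0.09 -0.02 n 297 top y mm -79.6 ztop 0.0457 xr -69.0 -20.0
side x -0.02 0.02 n 148 top y mm -84.3 ztop 0.0458 xr -20.0 20.0
side x 0.02 0.09 n 164 top y mm -81.0 ztop 0.046 xr 20.0 51.0
scene x -0.09 -0.02 n 44 top y mm -68.4 ztop 0.0457 xr -64.0 -20.0
scene x -0.02 0.02 n 114 top y mm -74.9 ztop 0.0466 xr -19.0 20.0
scene x 0.02 0.09 n 146 top y mm -77.9 ztop 0.047 xr 20.0 58.0
pink 63 mean [0.5423 0.0169] rect 541.4 16.8 63.9 5.8 ang 9.2
```

View pics/c2.png

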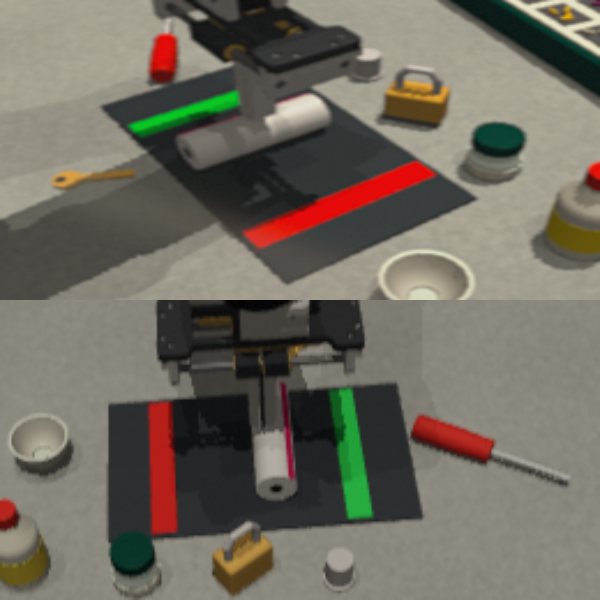

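The bar rolled about 16 mm and stayed straight. The line at (288,430) in the lower crop has turned towards green. I'll repeat the stroke.

>>> send_rows(
  moves=[
    [[0,0,8],[0,0,0],-1],
    [[0,0,10],[0,0,0],-1],
    [[0,-4,10],[0,0,0],-1],
    [[0,-9,10],[0,0,0],-1],
    [[0,-14,10],[0,0,0],-1],
    [[0,-19,10],[0,0,0],-1],
    [[0,-24,10],[0,0,0],-1],
    [[0,-29,10],[0,0,0],-1],
    [[0,-34,10],[0,0,0],-1],
    [[0,-34,10],[0,0,0],-1],
  ],
)

```text
clock: 5.68
ee_pos: [0.506, 0.025, 0.0675]
orientation: [-0.0, 0.997, 0.079, 0.001]
contact_force: [-5.3, 5.0, 28.0]
opening: 0.007
grasp_force: 14.5
```

>>> send_rows(
  moves=[
    [[0,0,-10],[0,0,0],-1],
    [[0,8,-10],[0,0,0],-1],
    [[0,17,-10],[0,0,0],-1],
    [[0,17,-10],[0,0,0],-1],
  ],
)

```text
clock: 6.18
ee_pos: [0.5076, 0.0053, 0.0761]
orientation: [0.0, 0.997, 0.077, -0.0]
contact_force: [0.3, 0.1, -0.1]
opening: 0.003
grasp_force: 0.0
```

>>> send_rows(
  moves=[
    [[0,0,8],[0,0,0],-1],
    [[0,0,10],[0,0,0],-1],
    [[0,-4,10],[0,0,0],-1],
    [[0,-9,10],[0,0,0],-1],
    [[0,-14,10],[0,0,0],-1],
    [[0,-19,10],[0,0,0],-1],
    [[0,-24,10],[0,0,0],-1],
    [[0,-29,10],[0,0,0],-1],
    [[0,-34,10],[0,0,0],-1],
    [[0,-34,10],[0,0,0],-1],
  ],
)

```text
clock: 7.42
ee_pos: [0.5033, 0.0419, 0.0678]
orientation: [-0.0, 0.997, 0.079, 0.001]
contact_force: [-7.9, 5.0, 36.0]
opening: 0.004
grasp_force: 18.0
```

>>> send_rows(
  moves=[
    [[0,0,-10],[0,0,0],-1],
    [[0,8,-10],[0,0,0],-1],
    [[0,17,-10],[0,0,0],-1],
    [[0,17,-10],[0,0,0],-1],
  ],
)

```text
clock: 7.92
ee_pos: [0.5049, 0.0221, 0.076]
orientation: [0.0, 0.997, 0.077, -0.0]
contact_force: [-1.0, -0.2, -0.4]
opening: 0.008
grasp_force: 0.0
```

```bash
python3 look.py pics/c3.png
```

```text
[0.5049 0.0221 0.076 ] 7.925 [-0.99917648 -0.16323205 -0.38952283]
side x -0.09 -0.02 n 259 top y mm -43.6 ztop 0.0458 xr -68.0 -20.0
side x -0.02 0.02 n 119 top y mm -48.7 ztop 0.0456 xr -20.0 20.0
side x 0.02 0.09 n 147 top y mm -44.8 ztop 0.0455 xr 20.0 52.0
scene x -0.09 -0.02 n 39 top y mm -31.2 ztop 0.0439 xr -60.0 -21.0
scene x -0.02 0.02 n 112 top y mm -37.4 ztop 0.0458 xr -20.0 20.0
scene x 0.02 0.09 n 157 top y mm -42.1 ztop 0.0466 xr 20.0 58.0
```

View pics/c3.png

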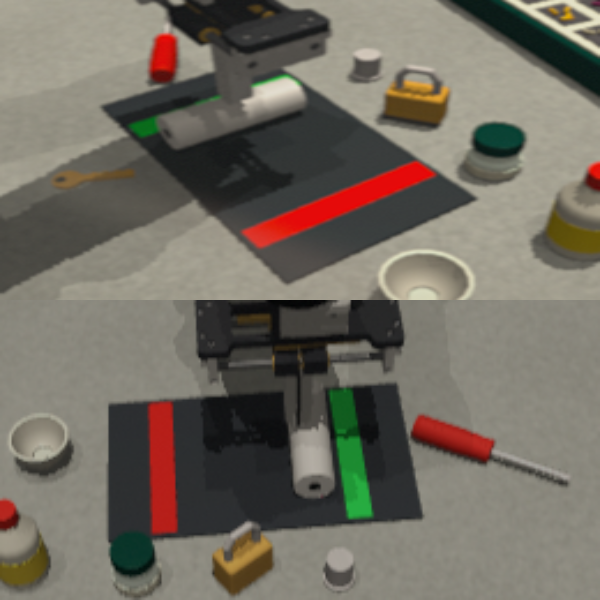

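The bar is about 41 mm short of green, still straight, at (312,465) in the lower crop. The line is out of sight underneath. I'll continue with a slightly lighter press.

>>> send_rows(
  moves=[
    [[0,-3,5],[0,0,0],-1],
    [[0,-3,9],[0,0,0],-1],
    [[0,-6,9],[0,0,0],-1],
    [[0,-11,9],[0,0,0],-1],
    [[0,-16,9],[0,0,0],-1],
    [[0,-21,9],[0,0,0],-1],
    [[0,-26,9],[0,0,0],-1],
    [[0,-31,9],[0,0,0],-1],
    [[0,-36,9],[0,0,0],-1],
    [[0,-36,9],[0,0,0],-1],
  ],
)

```text
clock: 9.28
ee_pos: [0.4999, 0.06, 0.0678]
orientation: [-0.0, 0.997, 0.079, 0.001]
contact_force: [-1.9, 1.7, 10.6]
opening: 0.007
grasp_force: 5.5
```

>>> send_rows(
  moves=[
    [[0,0,-10],[0,0,0],-1],
    [[0,8,-10],[0,0,0],-1],
    [[0,16,-10],[0,0,0],-1],
    [[0,16,-10],[0,0,0],-1],
  ],
)

```text
clock: 9.78
ee_pos: [0.5019, 0.042, 0.0773]
orientation: [0.0, 0.997, 0.078, -0.0]
contact_force: [0.2, 0.4, 0.9]
opening: 0.003
grasp_force: 0.0
```

```bash
python3 look.py
```

```text
[0.5019 0.042  0.0773] 9.775 [0.17392148 0.42401718 0.860989  ]
side x -0.09 -0.02 n 251 top y mm -26.6 ztop 0.046 xr -68.0 -20.0
side x -0.02 0.02 n 139 top y mm -29.9 ztop 0.0452 xr -20.0 20.0
side x 0.02 0.09 n 140 top y mm -28.2 ztop 0.0454 xr 21.0 53.0
scene x -0.09 -0.02 n 12 top y mm -13.1 ztop 0.0444 xr -35.0 -20.0
scene x -0.02 0.02 n 107 top y mm -22.4 ztop 0.0467 xr -18.0 20.0
scene x 0.02 0.09 n 156 top y mm -24.3 ztop 0.0466 xr 20.0 59.0
```

>>> send_rows(
  moves=[
    [[0,1,5],[0,0,0],-1],
    [[0,1,10],[0,0,0],-1],
    [[0,-3,10],[0,0,0],-1],
    [[0,-8,10],[0,0,0],-1],
    [[0,-13,10],[0,0,0],-1],
    [[0,-18,10],[0,0,0],-1],
    [[0,-23,10],[0,0,0],-1],
    [[0,-28,10],[0,0,0],-1],
    [[0,-32,10],[0,0,0],-1],
    [[0,-32,10],[0,0,0],-1],
  ],
)

```text
clock: 11.12
ee_pos: [0.4974, 0.0758, 0.0681]
orientation: [-0.0, 0.997, 0.079, 0.001]
contact_force: [-3.7, 2.4, 18.2]
opening: 0.003
grasp_force: 9.0
```

>>> send_rows(
  moves=[
    [[0,0,-10],[0,0,0],-1],
    [[0,8,-10],[0,0,0],-1],
    [[0,16,-10],[0,0,0],-1],
    [[0,16,-10],[0,0,0],-1],
  ],
)

```text
clock: 11.62
ee_pos: [0.4994, 0.0577, 0.0772]
orientation: [0.0, 0.997, 0.078, -0.0]
contact_force: [-0.2, 0.1, -0.5]
opening: 0.005
grasp_force: 0.0
```

```bash
python3 look.py pics/c4.png
```

```text
[0.4994 0.0577 0.0772] 11.625 [-0.23876153  0.13373483 -0.54758646]
side x -0.09 -0.02 n 229 top y mm -9.5 ztop 0.0464 xr -67.0 -20.0
side x -0.02 0.02 n 131 top y mm -13.7 ztop 0.0457 xr -20.0 20.0
side x 0.02 0.09 n 133 top y mm -11.4 ztop 0.0457 xr 20.0 53.0
scene x -0.09 -0.02 n 15 top y mm 5.1 ztop 0.0431 xr -55.0 -21.0
scene x -0.02 0.02 n 104 top y mm -5.0 ztop 0.047 xr -20.0 20.0
scene x 0.02 0.09 n 150 top y mm -7.4 ztop 0.0466 xr 20.0 59.0
```

View pics/c4.png

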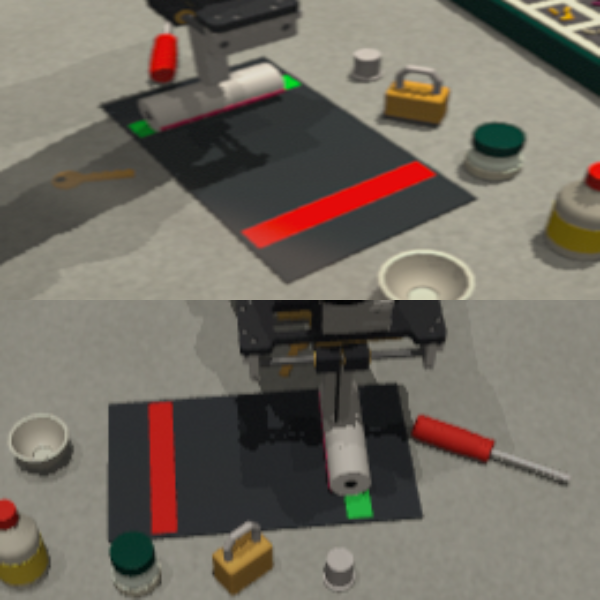

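The bar now overlaps the green band, about 8 mm short of its middle. The line is coming back up on the near side at (325,440). One last half stroke, then I lift away.

>>> send_rows(
  moves=[
    [[0,-2,5],[0,0,0],-1],
    [[0,-2,10],[0,0,0],-1],
    [[0,-5,10],[0,0,0],-1],
    [[0,-9,10],[0,0,0],-1],
    [[0,-13,10],[0,0,0],-1],
    [[0,-16,10],[0,0,0],-1],
    [[0,-18,10],[0,0,0],-1],
    [[0,-18,10],[0,0,0],-1],
    [[0,-18,0],[0,0,0],-1],
  ],
)

```text
clock: 12.85
ee_pos: [0.4963, 0.077, 0.0773]
orientation: [-0.0, 0.997, 0.079, -0.0]
contact_force: [0.0, -0.6, -0.3]
opening: 0.002
grasp_force: 0.0
```

>>> send_rows(
  moves=[
    [[0,0,-30],[0,0,0],-1],
    [[0,30,-80],[0,0,0],-1],
    [[0,80,-120],[0,0,0],-1],
    [[0,130,-130],[0,0,0],-1],
    [[0,180,-130],[0,0,0],-1],
    [[0,230,-130],[0,0,0],-1],
    [[0,230,-130],[0,0,0],-1],
  ],
)

```text
clock: 13.72
ee_pos: [0.5323, -0.1543, 0.2069]
orientation: [0.0, 0.997, 0.076, -0.0]
contact_force: [-0.0, 1.1, 0.1]
opening: 0.006
grasp_force: 0.0
```

```bash
python3 look.py pics/c5.png
```

```text
[ 0.5323 -0.1543  0.2069] 13.725 [-0.03927715  1.07698471  0.1207879 ]
side x -0.09 -0.02 n 225 top y mm -2.0 ztop 0.0458 xr -67.0 -21.0
side x -0.02 0.02 n 175 top y mm -3.3 ztop 0.0457 xr -20.0 20.0
side x 0.02 0.09 n 134 top y mm -3.1 ztop 0.0456 xr 20.0 54.0
pink 156 mean [0.4917 0.0347] rect 494.3 35.3 112.5 8.1 ang 8.4
scene x -0.09 -0.02 n 138 top y mm 2.1 ztop 0.0459 xr -65.0 -20.0
scene x -0.02 0.02 n 148 top y mm 0.8 ztop 0.0467 xr -20.0 19.0
scene x 0.02 0.09 n 157 top y mm -0.1 ztop 0.0463 xr 20.0 59.0
```

View pics/c5.png

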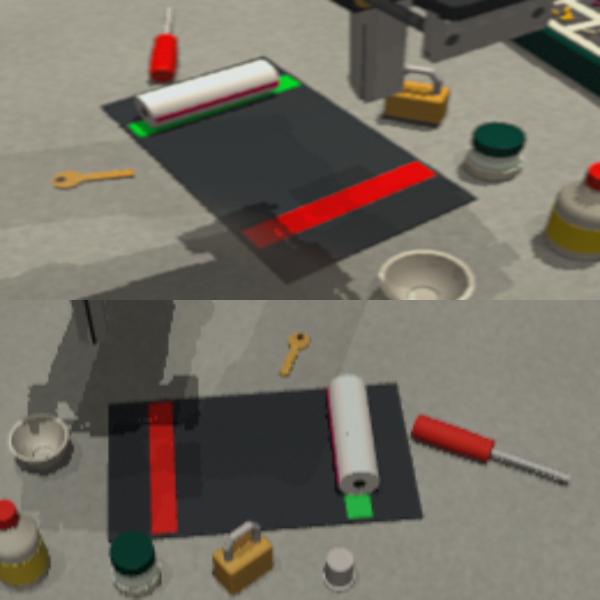

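The bar lies along the green band, within about 2 mm of its middle line, at (352,435) in the lower crop. The hand is clear and nothing else has moved.

```bash
python3 -c "
from station import ticket;print(ticket.job_done())"
```

```text
the job is handed in; nothing more can be done
None
```

I rolled the bar onto the green band in six top-only strokes; it lies along the band about 2 mm from its middle line, the hand is clear and the job is handed in (no verdict was returned).

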